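# Turn an electrode plate over against the tray's stop

### The job

The electrode plate lies on the white tray with its dark graphite face up. Without ever gripping or lifting it, gently push it with the fingertips against the yellow stop until it rides up and stands leaning on the stop, then reach behind its upper edge and tip it back towards the open side of the tray, so that it ends lying flat on the tray with its copper face up. Leave the bottle, cup, jar and screwdriver where they are.

Things in the scene. Friction and masses are not known exactly. Their poses are not given: they have to be found in the camera images.
- tray: Fixed white tray, upper face of its floor 4 mm above the table, x from -190 to 35 mm, blue side rims 10 mm high at y = -87.5 and +87.5 mm, no rim at the -x end. Origin: on the table under the middle of the stop's foot line. +x points from the open end to the stop (away from the robot, plus yaw), z up.
- stop_foot (a point): Middle of the yellow stop's foot line, on the tray floor at tray x = 0; axes as the tray's. The stop is a bent strip 150 mm long along y; its face leans away, sloping up at 55 degrees for 8 mm of height, at 70 to 20 mm, at 82 to its top edge. A plate pushed at the bottom of its near edge up to this line rides up the slick face (friction about 0.15; tray floor 0.55) with about 2 N.
- stop_top (a point): Middle of the stop's top edge, 13 mm behind (+x) the foot line and 40 mm above the tray floor; the stop's back is at most 20 mm behind the foot line. A plate pushed home leans on this edge, about 72 degrees from flat, its upper edge some 20 mm above this one, and stays when let go.
- plate: Loose electrode plate, 64 mm (x) x 80 mm (y) x 8 mm (z), about 75 g, dark graphite with fine grey lines on the +z face, copper-coloured on the -z face. Origin: centre of the copper face. Starts graphite up, flat on the tray, its 80 mm edges roughly parallel to the stop.
- plate_center (a point): Centre of the plate (half-way through its thickness); axes as the plate's.
- plate_edge_a (a point): Middle of the plate's +x edge (32 mm from the centre), at the start the one nearer the stop.
- plate_edge_b (a point): Middle of the plate's -x edge (32 mm from the centre), at the start the one nearer the tray's open end.
- bottle_mid (a point): Middle of an upright amber bottle with black cap, 54 mm diameter, 110 mm high, standing on the table. Not to be disturbed.
- cup_mid (a point): Middle of an open blue plastic cup, 68 mm diameter at the rim, 75 mm high. Not to be disturbed.
- jar_mid (a point): Middle of a white jar with red lid, 60 mm diameter, 70 mm high. Not to be disturbed.
- screwdriver: Screwdriver, 160 mm long, lying on the table beyond the stop. Not to be disturbed.
Not all that is in view belongs to the job. What is shaped like the plate but green or pink is not meant.

How it is judged:
On the way:
1. the plate stands leaning against the stop (angle between plate's own z axis and vertical between 0.9 and 1.6 rad and contact force between plate and tray above 0.1 N and x of plate_center in the frame of tray between -0.02 and 0.03 m and y of plate_center in the frame of tray between -0.06 and 0.06 m), for 0.2 s.
At the end, for the whole second after the job is handed in: The plate lies at rest, flat on the tray floor (within 5 degrees, centre 5 to 11 mm above the table), copper face up, its centre 15 to 158 mm in front of the stop's foot line and within 50 mm of the tray's middle line (angle between plate's own z axis and vertical above 3.05 rad and height (world z) of plate_center between 0.005 and 0.011 m and x of plate_center in the frame of tray between -0.158 and -0.015 m and y of plate_center in the frame of tray between -0.05 and 0.05 m and linear speed of plate below 0.02 m/s and angular speed of plate below 0.2 rad/s); the robot touches nothing.
It fails at once if the plate is lifted or carried: both its long edges are more than 14 mm above the tray floor (height (world z) of each of plate_edge_a, plate_edge_b above 0.018 m).
It fails at once if the plate is gripped or shoved hard: the fingers press on it with more than 25 N (contact force between the fingers and plate above 25 N).
It fails at once if the bottle, cup, jar or screwdriver is moved by more than 15 mm (distance of any of bottle_mid, cup_mid, jar_mid, screwdriver from where it was at the start of the episode above 0.015 m).
It also fails if it takes over 48 s, if anything falls off the work surface, if the arm or the gripper's body presses on something with over 40 N, if the wrist force passes 120 N, or if a joint passes its speed limit or range.

### The arm

A 6-joint arm with a two-finger parallel gripper is mounted at the origin on the work surface. World frame = base frame: x ahead of the robot, y to its left, z up, the work surface at z = 0. Lengths are in m, angles in rad, forces in N, time in s.
With the tool pointing down it reaches from about 0.3 to 0.775 m from the base axis. Payload 14.6 kg.
Tool frame: the origin (TCP) lies at the very end of the fingers, on their centre line; the grasp point (between the pads) lies 19 mm behind it; z points along the fingers, y is the direction in which the jaws open and shut (so a half turn about z gives the same grasp; the last joint's range is limited). The gripper opens to 94 mm and grips with 3 to 60 N. Pads are 16 mm wide; open, the fingers measure 119 mm over their backs; the gripper's body (75 mm by 177 mm) begins 78 mm behind the grasp point.
Start: joints at [1.118, 0.3, 1.521, -0, 1.321, -0.067], TCP at [0.207, 0.51, 0.205] pointing down, gripper open.
Joint ranges: [-3.03, 3.03], [-0.79, 2.21], [0.23, 2.52], [-1.04, 4.18], [0, 3.07], [-2.55, 2.55]. Speed limits (rad/s): [2.22, 2.22, 2.57, 3.14, 3.14, 3.14].

### API

Orientations are given as [roll, pitch, yaw] about the fixed x, y, z axes, in that order (R = Rz(yaw) Ry(pitch) Rx(roll)).
In Python, from station import get_obs, vision, hand_in gives the robot as it stands.
- The arm moves only by the tool play_rows, never from a script. Its argument "moves" is a list of rows, each an object with "claw": the opening, from 0 (shut) to 1 (fully open); "linear": the shift along the tool's x, y, z in mm, a list of three; "turn": the turn, a rotation vector about the tool's x, y, z in rad, a list of three. In form: [{"claw": claw, "linear": [tx, ty, tz], "turn": [ax, ay, az]}, ...]. A call has 1 to 8 rows; each row is the pose to reach, as a shift and turn from the pose measured when the call began, along the tool's axes at that moment; what a row does not reach only later rows make up. A row lasts 1/8 s, in which the tool goes at most 62.5 mm and 10.7 degrees, less where a joint would pass 70% of its speed; a pose out of reach is approached as far as the arm can. A call with a gripper value outside its range is refused whole. The fingers move at their own pace and stop on an object; "force" is the grip in N (left out, the last holds). Time passes only in rows, so rows that repeat a pose let the fingers close. It gives the time, the measured TCP pose, the force and the opening at its end, in the units of the state.
- get_obs(): the state, without advancing time (a new reading comes with each control period).
- vision.camera(name): name is "scene" or "top" or "wrist"; returns the picture (400x640x3 uint8, blue, green, red); there is no depth.
- vision.camera_info(name): a dict with "camera_matrix" (3x3 intrinsics, pixels), "rvec" (rotation vector, rad) and "tvec" (3), from world to camera coordinates, as OpenCV has them; the wrist camera has in their place "mount" (4x4, takes a point from camera to tool coordinates, whose origin is the TCP and whose axes are the flange's). Camera axes: x right, y down, z forward; pixel columns grow to the right and rows downward; lengths in m; the calibration is good to about 2 mm. A picture is of the moment at which its call begins: read the wrist's pose just before it. camera_info takes no time and is no camera call.
- hand_in(): hands the job in, once; it reports no verdict.
The state is a dict: "time_s": time; "qpos": joint angles; "joint_vel": joint speeds; "tau": joint torques, N m; "ee_pos": TCP position; "eef_rot": TCP orientation; "force": force on the tool from outside, world axes, zero at the start; "moment": the same for the moment, N m; "grip_width": finger opening in m.
Only numpy, scipy, OpenCV 4.12 (cv2) and the standard library are available. Lean on these libraries where they do the work, as an engineer would, in place of code of your own. Each camera call takes 0.05 s, during which the arm holds its last target.

## Working session

There is one attempt and no reset: what is moved stays moved. The work goes in short steps, Python scripts to look and compute and a tool call to move; the robot and the scene stay as the last step left them, time stands still between calls to the robot, and variables do not carry over. Pictures are saved under pics/ and viewed, and the job is handed in when it is done.

Besides the shell and the picture viewer there is one more tool, called as name([rows], argument=value, ...), one row to a line, values as JSON. play_rows: Moves the arm, as the interface text tells. Its arguments: {"type":"object","properties":{"moves":{"type":"array","items":{"type":"object","properties":{"claw":{"type":"number"},"linear":{"type":"array","items":{"type":"number"}},"turn":{"type":"array","items":{"type":"number"}}}}},"force":{"type":"number"}},"required":["moves"]}

```bash
mkdir -p pics; ls; python3 - <<'E'
from station import get_obs, vision
import cv2
print(get_obs())
for n in ["scene","top"]:
    im=vision.camera(n); cv2.imwrite(f"pics/{n}0.png",im); print(n,vision.camera_info(n))
print(vision.camera_info("wrist"))
E
```

```text
pics
{'time_s': 0.0, 'qpos': array([ 1.11837845e+00,  3.00481448e-01,  1.52156752e+00, -1.41003863e-05,
        1.32067298e+00, -6.66128748e-02]), 'joint_vel': array([-7.44565389e-04, -1.78716666e-03,  2.06487192e-03,  7.13154735e-05,
        9.99155930e-05,  1.30326406e-03]), 'tau': array([ 1.46335533e-03, -5.31831300e+01, -3.52735019e+01,  7.08899321e-02,
        2.44269107e-02, -1.53652604e-04]), 'ee_pos': array([0.20687072, 0.50934165, 0.20488638]), 'eef_rot': array([-3.14046495e+00, -6.15428555e-05,  2.75579112e+00]), 'force': array([-0.00529785,  0.79103005,  0.04558095]), 'moment': array([ 0.02005104, -0.06337965,  0.04823123]), 'grip_width': 0.09396502229411885}
scene {'camera_matrix': array([[361.82782397,   0.        , 330.59251464],
       [  0.        , 361.82782397, 204.36866342],
       [  0.        ,   0.        ,   1.        ]]), 'rvec': array([ 1.28713323,  2.22670286, -0.96683553]), 'tvec': array([ 0.25243454, -0.31989612,  1.13773156])}
top {'camera_matrix': array([[447.60699516,   0.        , 318.10853369],
       [  0.        , 447.60699516, 201.63158158],
       [  0.        ,   0.        ,   1.        ]]), 'rvec': array([ 2.13501405, -2.16081051,  0.15785256]), 'tvec': array([0.05512511, 0.59835861, 1.01309524])}
{'camera_matrix': array([[300.10076641,   0.        , 322.74817378],
       [  0.        , 300.10076641, 201.15812959],
       [  0.        ,   0.        ,   1.        ]]), 'mount': array([[-3.47469593e-04, -9.68340321e-01, -2.49633535e-01,
         7.21966139e-02],
       [ 9.99999909e-01, -3.97868255e-04,  1.51431226e-04,
         9.18995416e-04],
       [-2.45958221e-04, -2.49633460e-01,  9.68340372e-01,
        -1.79218661e-01],
       [ 0.00000000e+00,  0.00000000e+00,  0.00000000e+00,
         1.00000000e+00]])}
```

View pics/scene0.png

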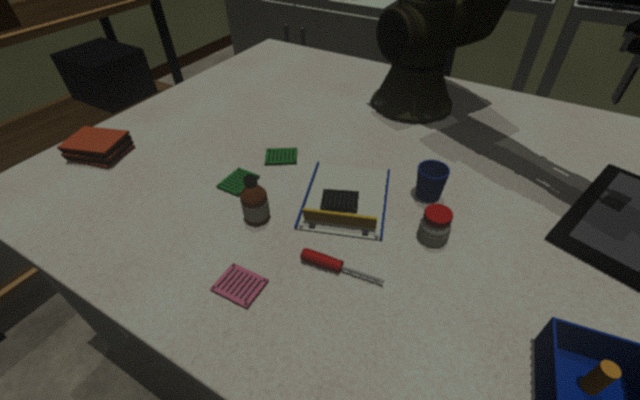

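View pics/top0.png

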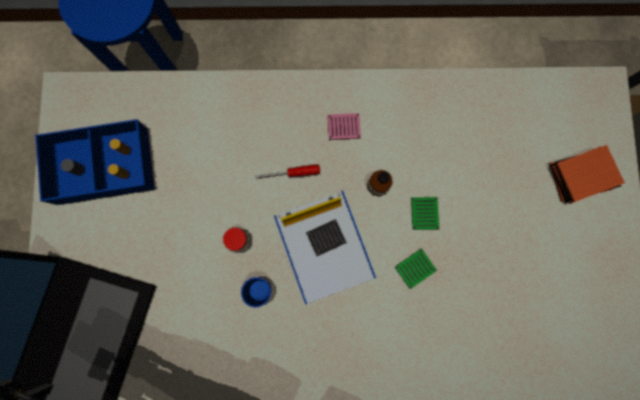

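The top view shows the tray around (325,247), the yellow stop at (312,210), and the dark plate at (327,238). Bottle (380,182), jar (236,239), cup (257,292) and screwdriver (290,172) stand clear of it. Next I'll measure these.

```bash
cat > h.py <<'E'
import numpy as np, cv2
from station import get_obs, vision
from scipy.spatial.transform import Rotation as Ro
def cam(n,pose=None):
    i=vision.camera_info(n); K=i["camera_matrix"]
    if n=="wrist":
        o=pose; R=Ro.from_euler("xyz",o["eef_rot"]).as_matrix()
        M=i["mount"]; return K,R@M[:3,:3],R@M[:3,3]+o["ee_pos"]
    R=cv2.Rodrigues(i["rvec"])[0]; return K,R.T,-R.T@i["tvec"]
def ray(c,px,z):
    K,R,C=c; d=R@np.linalg.solve(K,[px[0],px[1],1]); return C+d*(z-C[2])/d[2]
def proj(c,P):
    K,R,C=c; p=K@(R.T@(np.asarray(P)-C)); return p[:2]/p[2]
E
python3 - <<'E'
from h import *
im=cv2.imread("pics/top0.png"); c=cam("top"); print(c[2])
hsv=cv2.cvtColor(im,cv2.COLOR_BGR2HSV)
roi=np.zeros(im.shape[:2],np.uint8); roi[185:310,268:382]=255
def show(n,m,z):
    m=cv2.bitwise_and(m,roi)
    cs,_=cv2.findContours(m,cv2.RETR_EXTERNAL,cv2.CHAIN_APPROX_NONE)
    for k in cs:
        if cv2.contourArea(k)<25: continue
        r=cv2.minAreaRect(k); b=cv2.boxPoints(r)
        w=np.array([ray(c,p,z)[:2] for p in b]); ctr=ray(c,r[0],z)[:2]
        e=w[1]-w[0]; f=w[2]-w[1]
        print(n,np.round(r[0],1),cv2.contourArea(k),"ctr",ctr.round(4),"sides",np.linalg.norm(e).round(4),np.degrees(np.arctan2(e[1],e[0])).round(1),np.linalg.norm(f).round(4),np.degrees(np.arctan2(f[1],f[0])).round(1)); print(w.round(3).tolist())
show("blue",cv2.inRange(hsv,(105,90,40),(130,255,255)),.010)
show("yel",cv2.inRange(hsv,(15,120,60),(35,255,255)),.04)
show("plate",cv2.inRange(hsv,(0,0,0),(180,255,95)),.012)
cv2.imwrite("pics/topz.png",cv2.resize(im[170:320,230:400],None,fx=4,fy=4,interpolation=cv2.INTER_CUBIC))
E
```

```text
[0.44744383 0.05172784 1.08837127]
blue [269.  290.5] 25.0 ctr [0.3927 0.1666] sides 0.0395 0.2 0.0047 -90.7
[[0.373, 0.169], [0.413, 0.169], [0.413, 0.164], [0.373, 0.164]]
blue [290.  259.5] 46.0 ctr [0.4649 0.1166] sides 0.0036 -70.8 0.2145 -160.5
[[0.567, 0.155], [0.568, 0.151], [0.366, 0.08], [0.365, 0.083]]
blue [358.2 233.9] 42.0 ctr [ 0.524  -0.0478] sides 0.0038 -69.7 0.2157 -160.6
[[0.626, -0.01], [0.628, -0.013], [0.424, -0.085], [0.423, -0.081]]
yel [311.1 211. ] 491.5 ctr [0.5773 0.0647] sides 0.1466 -70.4 0.0228 -161.2
[[0.564, 0.137], [0.613, -0.001], [0.591, -0.008], [0.542, 0.13]]
plate [271.5 290. ] 91.0 ctr [0.3939 0.1605] sides 0.0557 0.2 0.0166 -90.7
[[0.366, 0.169], [0.422, 0.169], [0.422, 0.152], [0.366, 0.152]]
plate [325.7 237.4] 817.0 ctr [0.5165 0.0307] sides 0.0797 -66.2 0.0634 -156.6
[[0.53, 0.08], [0.562, 0.007], [0.504, -0.018], [0.472, 0.054]]
plate [311.7 211.4] 177.5 ctr [0.5797 0.0637] sides 0.1481 -70.5 0.0098 -161.3
[[0.56, 0.135], [0.609, -0.005], [0.6, -0.008], [0.551, 0.132]]
plate [374.  190.5] 123.0 ctr [ 0.6293 -0.0888] sides 0.0342 -90.7 0.0272 178.1
[[0.643, -0.072], [0.643, -0.106], [0.616, -0.105], [0.616, -0.071]]
```

View pics/topz.png

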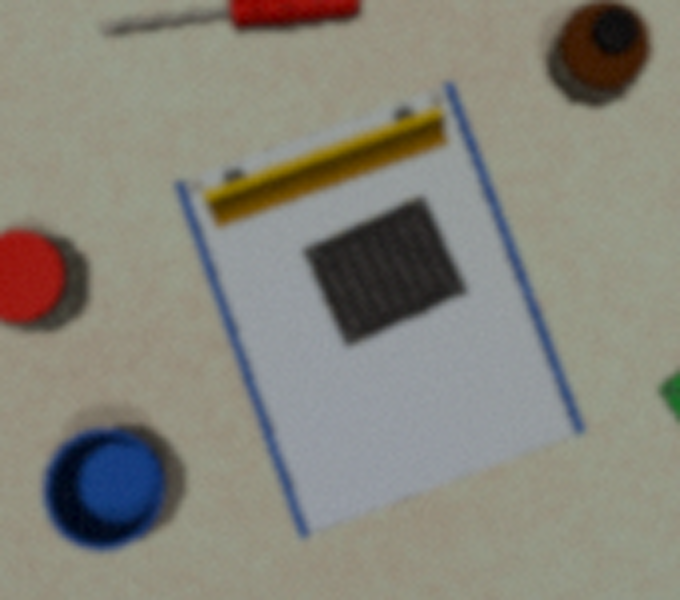

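```bash
python3 - <<'E'
from h import *
im=cv2.imread("pics/scene0.png")
cv2.imwrite("pics/scz.png",cv2.resize(im[150:250,230:400],None,fx=4.5,fy=4.5,interpolation=cv2.INTER_CUBIC))
ct,cs=cam("top"),cam("scene")
a=np.radians(19.45); O=np.array([.5675,.0602,0]); R=Ro.from_euler("z",a).as_matrix()
T=lambda p:O+R@np.array(p)
for n,p in dict(rimL_far=(.035,.0875,.01),rimR_far=(.035,-.0875,.01),rimL_near=(-.19,.0875,.01),rimR_near=(-.19,-.0875,.01),footL=(0,.075,.004),footR=(0,-.075,.004),topL=(.013,.075,.044),topR=(.013,-.075,.044)).items():
    a1,b=proj(ct,T(p)),proj(cs,T(p)); print(n,"top",a1.round(1),"topz",((a1-[230,170])*4).round(),"scene",b.round(1),"scz",((b-[230,150])*4.5).round())
# bottle cap top (z .110) in both
for c,px in ((ct,(383.5,177.5)),(cs,(251,180))): print("bottle",(R.T@(ray(c,px,.11)-O)).round(3))
E
```

```text
rimL_far top [274.3 215.4] topz [177. 182.] scene [380.9 237.4] scz [679. 393.]
rimR_far top [341.9 190.9] topz [448.  84.] scene [295.1 225.9] scz [293. 341.]
rimL_near top [305.9 304.5] topz [304. 538.] scene [388.8 168.7] scz [715.  84.]
rimR_near top [375.2 278.6] topz [581. 434.] scene [318.1 161. ] scz [397.  50.]
footL top [284.2 227.4] topz [217. 229.] scene [376. 226.] scz [657. 342.]
footR top [342.  206.3] topz [448. 145.] scene [305.2 216.7] scz [339. 300.]
topL top [281.1 220.7] topz [204. 203.] scene [377.  216.7] scz [662. 300.]
topR top [341.  198.9] topz [444. 116.] scene [302.7 207.3] scz [327. 258.]
bottle [ 0.017 -0.174  0.11 ]
bottle [ 0.024 -0.17   0.11 ]
```

View pics/scz.png

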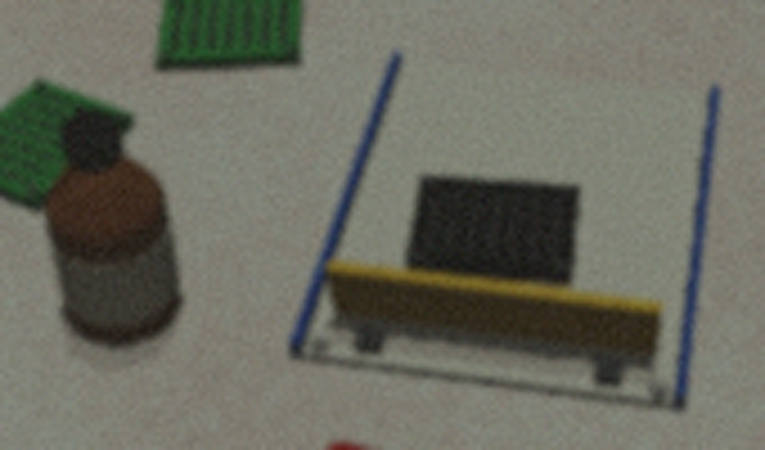

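Projected tray corners match what both views show: far rims at (177,182) and (448,84) in the zoomed top picture, within about 1 mm. The plate sits in the tray frame at x −58 mm, y −11 mm, about 4° off square. The bottle axis is at y −172 mm, clear of the gripper body.

```bash
cat >> h.py <<'E'
O=np.array([.5675,.0602,0]); A=np.radians(19.45); RT=Ro.from_euler("z",A)
def goto(x,y,z,pitch=0):
    """delta in tool axes mm to reach tray-frame mm x,y, world z mm, tool x along tray x, down"""
    o=get_obs(); R=Ro.from_euler("xyz",o["eef_rot"])
    P=O+RT.apply(np.array([x,y,z])/1000)
    Rt=RT*Ro.from_euler("y",pitch)*Ro.from_euler("x",np.pi)
    print("lin",(R.inv().apply(P-o["ee_pos"])*1000).round(1),"turn",(R.inv()*Rt).as_rotvec().round(4))
def where():
    o=get_obs(); R=RT.inv()*Ro.from_euler("xyz",o["eef_rot"])
    print("t",o["time_s"],"tray",(RT.inv().apply(o["ee_pos"]-O)*1000).round(2),"F",RT.inv().apply(o["force"]).round(2),"w",o["grip_width"].round(4)," toolx",R.as_matrix()[:,0].round(3)," z",R.as_matrix()[:,2].round(3))
E
python3 -c "
from h import *
where(); goto(-130,-8,150)"
```

```text
Traceback (most recent call last):
  File "h.py", line 23, in where
    print("t",o["time_s"],"tray",(RT.inv().apply(o["ee_pos"]-O)*1000).round(2),"F",RT.inv().apply(o["force"]).round(2),"w",o["grip_width"].round(4)," toolx",R.as_matrix()[:,0].round(3)," z",R.as_matrix()[:,2].round(3))
                                                                                                                           ^^^^^^^^^^^^^^^^^^^^^
AttributeError: 'float' object has no attribute 'round'
```

```bash
sed -i 's/o\["grip_width"\].round(4)/round(o["grip_width"],4)/' h.py
python3 -c "
from h import *
where(); goto(-130,-8,150)"
```

```text
t 0.1 tray [-190.48  543.6   204.95] F [-0.01  0.51  0.21] w 0.094  toolx [-0.748  0.663  0.   ]  z [-0.001 -0.001 -1.   ]
lin [-411.2 -372.6   55.3] turn [-5.0000e-04  1.2000e-03  2.4163e+00]
```

play_rows([
  {"claw": 0.55, "linear": [-25, -22, 0], "turn": [0, 0, 0.15]},
  {"claw": 0.55, "linear": [-55, -50, 0], "turn": [0, 0, 0.3]},
  {"claw": 0.55, "linear": [-90, -80, 0], "turn": [0, 0, 0.48]},
  {"claw": 0.55, "linear": [-120, -110, 0], "turn": [0, 0, 0.66]},
  {"claw": 0.55, "linear": [-150, -140, 0], "turn": [0, 0, 0.84]},
  {"claw": 0.55, "linear": [-180, -165, 0], "turn": [0, 0, 1.0]},
  {"claw": 0.55, "linear": [-210, -190, 0], "turn": [0, 0, 1.15]},
  {"claw": 0.55, "linear": [-210, -190, 0], "turn": [0, 0, 1.2]},
])

```text
time_s: 1.1
ee_pos: [0.3307, 0.2526, 0.205]
eef_rot: [-3.141, 0.001, 1.55]
force: [-0.2, 0.1, 0.1]
grip_width: 0.0516
```

```bash
python3 -c "
from h import *
where(); goto(-130,-8,150)"
```

```text
t 1.1 tray [-159.25  260.29  205.05] F [-0.16  0.21  0.1 ] w 0.0516  toolx [ 0.353  0.936 -0.001]  z [-0.001 -0.001 -1.   ]
lin [-240.7  122.    55.3] turn [3.0000e-04 1.4000e-03 1.2103e+00]
```

play_rows([
  {"claw": 0.55, "linear": [-30, 15, 5], "turn": [0, 0, 0.16]},
  {"claw": 0.55, "linear": [-65, 33, 15], "turn": [0, 0, 0.33]},
  {"claw": 0.55, "linear": [-105, 53, 25], "turn": [0, 0, 0.51]},
  {"claw": 0.55, "linear": [-145, 73, 35], "turn": [0, 0, 0.69]},
  {"claw": 0.55, "linear": [-180, 91, 45], "turn": [0, 0, 0.87]},
  {"claw": 0.55, "linear": [-215, 109, 50], "turn": [0, 0, 1.05]},
  {"claw": 0.55, "linear": [-240.7, 122, 55], "turn": [0, 0.0014, 1.21]},
  {"claw": 0.55, "linear": [-240.7, 122, 55], "turn": [0, 0.0014, 1.21]},
])

```text
time_s: 2.1
ee_pos: [0.4476, 0.0081, 0.1496]
eef_rot: [-3.141, 0.001, 0.337]
force: [0.3, 0.0, -0.1]
grip_width: 0.0516
```

```bash
python3 - <<'E'
from h import *
where(); goto(-130,-8,30); goto(-130,-8,5.5)
o=get_obs(); im=vision.camera("wrist"); cv2.imwrite("pics/w1.png",im)
c=cam("wrist",o)
for n,p in dict(footL=(0,75,4),footR=(0,-75,4),topL=(13,75,44),topR=(13,-75,44)).items():
    print(n,proj(c,O+RT.apply(np.array(p)/1000)).round(1))
E
```

```text
t 2.1 tray [-130.39   -9.2   149.63] F [ 0.27 -0.07 -0.08] w 0.0516  toolx [ 1.    -0.003 -0.001]  z [-0.001  0.    -1.   ]
lin [  0.5  -1.2 119.6] turn [-0.0002  0.0011 -0.0028]
lin [  0.5  -1.2 144.1] turn [-0.0002  0.0011 -0.0028]
footL [238.9  64.6]
footR [388.9  64.1]
topL [225.2  39.5]
topR [399.6  38.9]
```

View pics/w1.png

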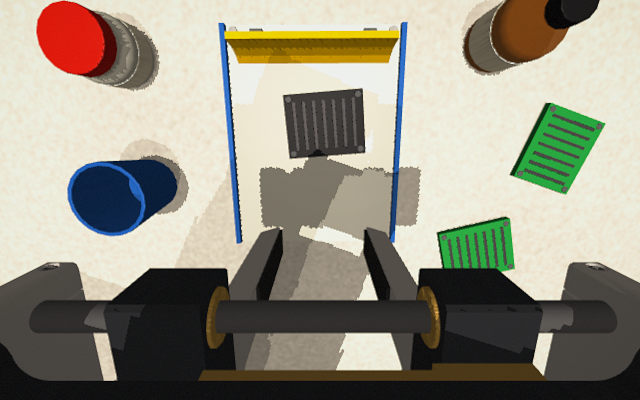

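```bash
python3 - <<'E'
from h import *
c=cam("wrist",get_obs())
for p,z in (((283.5,96),.012),((363.5,88.5),.012),((365.5,152),.012),((290,158),.012),((238,62.5),.004),((390,62.5),.004)):
    print(p,(RT.inv().apply(ray(c,p,z)-O)*1000).round(1))
E
```

```text
(283.5, 96) [-30.5  31.8  12. ]
(363.5, 88.5) [-23.5 -48.   12. ]
(365.5, 152) [-86.  -52.3  12. ]
(290, 158) [-92.3  27.   12. ]
(238, 62.5) [ 1.8 77.2  4. ]
(390, 62.5) [  1.8 -74.6   4. ]
```

The wrist view agrees: plate corners at (283,96), (363,88), (365,152) and (290,158) give a centre of (−58,−10). The stop foot is at x≈0–2. Now I'll lower the fingers behind the plate's near edge.

play_rows([
  {"claw": 0.55, "linear": [0, 0, 40], "turn": [0, 0, 0]},
  {"claw": 0.55, "linear": [0, 0, 85], "turn": [0, 0, 0]},
  {"claw": 0.55, "linear": [0, 0, 115], "turn": [0, 0, 0]},
  {"claw": 0.55, "linear": [0, 0, 130], "turn": [0, 0.001, -0.003]},
  {"claw": 0.55, "linear": [0, 0, 138], "turn": [0, 0.001, -0.003]},
  {"claw": 0.55, "linear": [0, 0, 142], "turn": [0, 0.001, -0.003]},
  {"claw": 0.55, "linear": [0, 0, 143.5], "turn": [0, 0.001, -0.003]},
  {"claw": 0.55, "linear": [0, 0, 143.8], "turn": [0, 0.001, -0.003]},
])

```text
time_s: 3.15
ee_pos: [0.4475, 0.009, 0.0065]
eef_rot: [3.142, -0.001, 0.343]
force: [0.5, -0.0, -0.6]
grip_width: 0.0516
```

```bash
python3 -c "
from h import *
where(); goto(-105,-10,5.5)"
```

```text
t 3.15 tray [-130.21   -8.35    6.54] F [ 0.49 -0.19 -0.59] w 0.0516  toolx [1.    0.004 0.001]  z [ 0.001 -0.    -1.   ]
lin [25.2  1.7  1.1] turn [ 0.     -0.001   0.0036]
```

play_rows([
  {"claw": 0.55, "linear": [10, 1.7, 1], "turn": [0, 0, 0.003]},
  {"claw": 0.55, "linear": [20, 1.7, 1], "turn": [0, 0, 0.003]},
  {"claw": 0.55, "linear": [26, 1.7, 1], "turn": [0, 0, 0.003]},
  {"claw": 0.55, "linear": [30, 1.7, 1], "turn": [0, 0, 0.003]},
  {"claw": 0.55, "linear": [34, 1.7, 1], "turn": [0, 0, 0.003]},
  {"claw": 0.55, "linear": [38, 1.7, 1], "turn": [0, 0, 0.003]},
  {"claw": 0.55, "linear": [42, 1.7, 1], "turn": [0, 0, 0.003]},
  {"claw": 0.55, "linear": [46, 1.7, 1], "turn": [0, 0, 0.003]},
])

```text
time_s: 4.15
ee_pos: [0.4916, 0.0229, 0.0056]
eef_rot: [3.142, -0.001, 0.34]
force: [0.1, 0.3, -0.4]
grip_width: 0.0517
```

```bash
python3 -c "
from h import *
where()
cv2.imwrite('pics/w2.png',vision.camera('wrist'))
goto(-72,-10,5.5)"
```

```text
t 4.15 tray [-83.95  -9.87   5.58] F [ 0.15  0.28 -0.44] w 0.0517  toolx [1.    0.001 0.001]  z [ 0.001 -0.    -1.   ]
lin [11.5  0.1  0.2] turn [ 0.0001 -0.0014  0.0007]
```

View pics/w2.png

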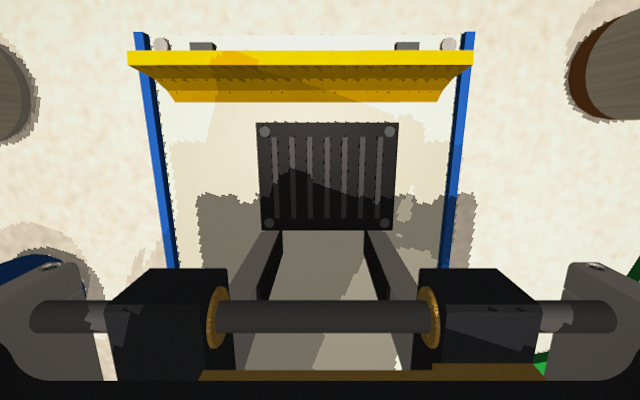

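The plate has squared up against both fingertips; its near edge is at row ~229 and the foot line at row ~101. I'll keep pushing.

play_rows([
  {"claw": 0.55, "linear": [4, 0, 0], "turn": [0, 0, 0]},
  {"claw": 0.55, "linear": [8, 0, 0], "turn": [0, 0, 0]},
  {"claw": 0.55, "linear": [12, 0, 0], "turn": [0, 0, 0]},
  {"claw": 0.55, "linear": [16, 0, 0], "turn": [0, 0, 0]},
  {"claw": 0.55, "linear": [20, 0, 0], "turn": [0, 0, 0]},
  {"claw": 0.55, "linear": [24, 0, 0], "turn": [0, 0, 0]},
  {"claw": 0.55, "linear": [28, 0, 0], "turn": [0, 0, 0]},
  {"claw": 0.55, "linear": [32, 0, 0], "turn": [0, 0, 0]},
])

```text
time_s: 5.2
ee_pos: [0.5226, 0.0338, 0.0058]
eef_rot: [3.141, -0.002, 0.34]
force: [-0.2, -0.4, -0.3]
grip_width: 0.0518
```

```bash
python3 -c "
from h import *
where()
cv2.imwrite('pics/w3.png',vision.camera('wrist'))
goto(-20,-10,5.5)"
```

```text
t 5.2 tray [-51.14  -9.92   5.76] F [-0.31 -0.35 -0.32] w 0.0518  toolx [1.    0.001 0.002]  z [ 0.002 -0.    -1.   ]
lin [30.7  0.1  0.4] turn [ 0.0003 -0.002   0.0007]
```

View pics/w3.png

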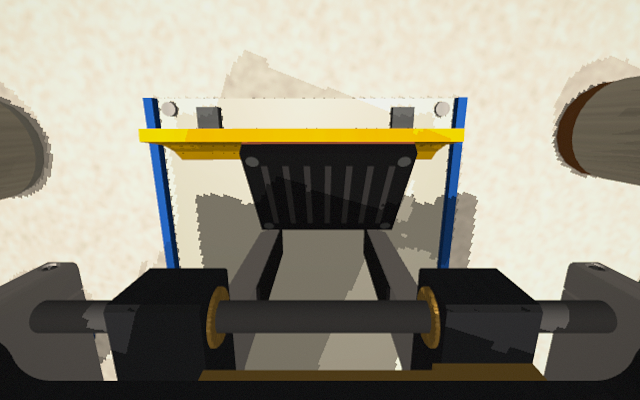

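The far edge is climbing the stop face evenly (top edge at row ~145). Carrying on.

play_rows([
  {"claw": 0.55, "linear": [4, 0, 0.2], "turn": [0, 0, 0]},
  {"claw": 0.55, "linear": [8, 0, 0.3], "turn": [0, 0, 0]},
  {"claw": 0.55, "linear": [12, 0, 0.3], "turn": [0, 0, 0]},
  {"claw": 0.55, "linear": [16, 0, 0.3], "turn": [0, 0, 0]},
  {"claw": 0.55, "linear": [20, 0, 0.3], "turn": [0, 0, 0]},
  {"claw": 0.55, "linear": [24, 0, 0.3], "turn": [0, 0, 0]},
  {"claw": 0.55, "linear": [27, 0, 0.3], "turn": [0, 0, 0]},
  {"claw": 0.55, "linear": [30, 0, 0.3], "turn": [0, 0, 0]},
])

```text
time_s: 6.25
ee_pos: [0.5514, 0.044, 0.0056]
eef_rot: [3.141, -0.002, 0.34]
force: [-0.5, -0.4, -0.7]
grip_width: 0.0519
```

```bash
python3 -c "
from h import *
where()
cv2.imwrite('pics/w4.png',vision.camera('wrist'))
im=vision.camera('scene');cv2.imwrite('pics/s4.png',cv2.resize(im[120:260,220:420],None,fx=4,fy=4,interpolation=cv2.INTER_CUBIC))
goto(-16,-10,5.5)"
```

```text
t 6.25 tray [-20.58  -9.91   5.58] F [-0.62 -0.16 -0.75] w 0.0519  toolx [1.    0.001 0.002]  z [ 0.002 -0.    -1.   ]
lin [4.5 0.1 0.1] turn [ 0.0004 -0.0022  0.0008]
```

View pics/w4.png

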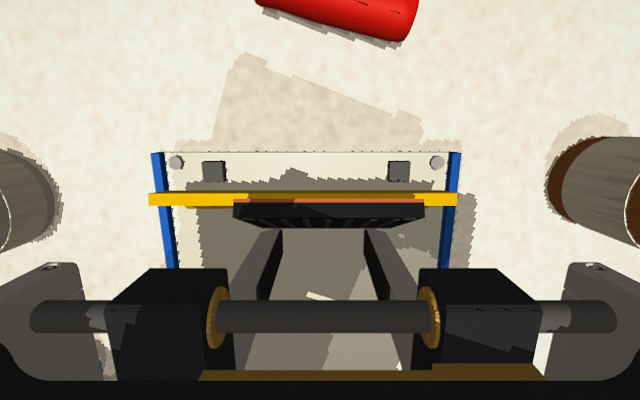

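View pics/s4.png

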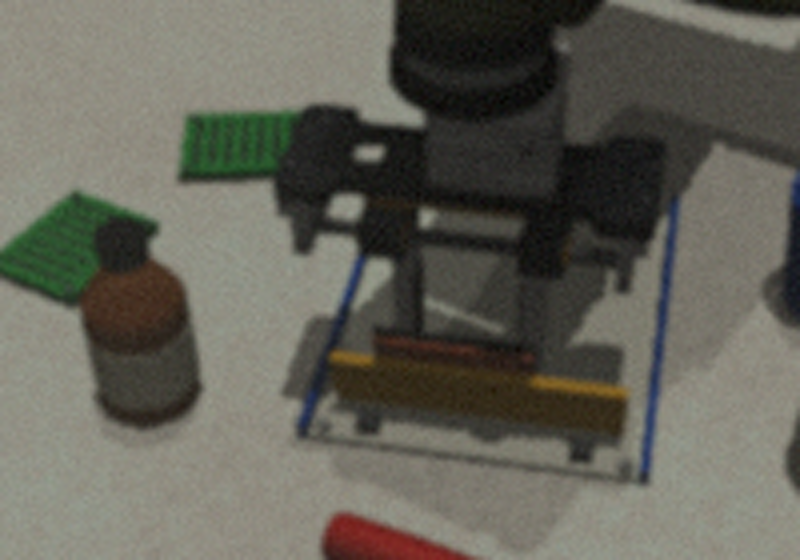

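The plate now stands: its copper face shows above the stop in the scene view, and the upper edge is in front of the strip at row ~207 in the wrist view. I'll push the last few millimetres slowly.

play_rows([
  {"claw": 0.55, "linear": [1, 0, 0], "turn": [0, 0, 0]},
  {"claw": 0.55, "linear": [2, 0, 0], "turn": [0, 0, 0]},
  {"claw": 0.55, "linear": [3, 0, 0], "turn": [0, 0, 0]},
  {"claw": 0.55, "linear": [4, 0, 0], "turn": [0, 0, 0]},
])

```text
time_s: 6.85
ee_pos: [0.5553, 0.0454, 0.0056]
eef_rot: [3.141, -0.002, 0.34]
force: [-1.0, 0.5, -1.1]
grip_width: 0.0518
```

```bash
python3 -c "
from h import *
where()
cv2.imwrite('pics/w5.png',vision.camera('wrist'))"
```

```text
t 6.85 tray [-16.43  -9.92   5.62] F [-0.73  0.84 -1.1 ] w 0.0518  toolx [1.    0.001 0.002]  z [ 0.002 -0.    -1.   ]
```

View pics/w5.png

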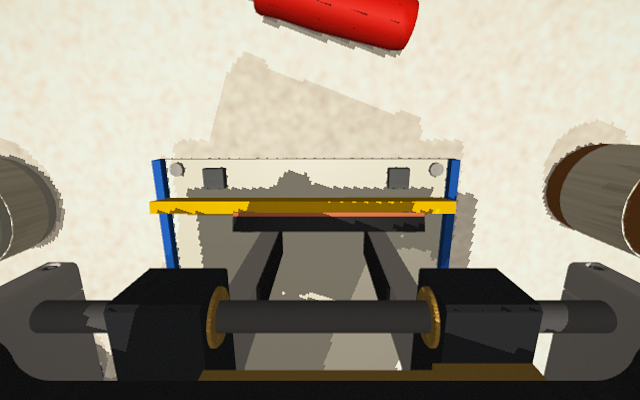

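```bash
python3 -c "
from h import *
c=cam('wrist',get_obs())
for p,z in (((330,216.5),.065),((330,213),.065),((330,230.5),.067),((232,215),.065),((425,215),.065),((300,213),.044),((180,213),.044)): print(p,(RT.inv().apply(ray(c,p,z)-O)*1000).round(1))"
```

```text
(330, 216.5) [ 19.3 -12.4  65. ]
(330, 213) [ 20.8 -12.4  65. ]
(330, 230.5) [ 13.8 -12.4  67. ]
(232, 215) [19.9 28.6 65. ]
(425, 215) [ 20.  -52.1  65. ]
(300, 213) [14.5  1.8 44. ]
(180, 213) [14.5 60.6 44. ]
```

The upper copper edge is at x≈20, z≈65, and the strip top at x≈14, which is just as expected for a plate fully home at 72°. I'll back off and look again.

play_rows([
  {"claw": 0.55, "linear": [-1, 0, 0], "turn": [0, 0, 0]},
  {"claw": 0.55, "linear": [-3, 0, 0], "turn": [0, 0, 0]},
  {"claw": 0.55, "linear": [-8, 0, -1], "turn": [0, 0, 0]},
  {"claw": 0.55, "linear": [-20, 0, -3], "turn": [0, 0, 0]},
  {"claw": 0.55, "linear": [-40, 0, -10], "turn": [0, 0, 0]},
  {"claw": 0.55, "linear": [-60, 0, -40], "turn": [0, 0, 0]},
  {"claw": 0.55, "linear": [-70, 0, -85], "turn": [0, 0, 0]},
  {"claw": 0.55, "linear": [-70, 0, -130], "turn": [0, 0, 0]},
])

```text
time_s: 7.9
ee_pos: [0.4878, 0.0216, 0.1368]
eef_rot: [3.141, -0.002, 0.34]
force: [0.1, 0.3, 0.9]
grip_width: 0.0515
```

```bash
python3 -c "
from h import *
where()
c=cam('wrist',get_obs());cv2.imwrite('pics/w6.png',vision.camera('wrist'))
goto(48,-10,130);goto(48,-10,52);print(proj(c,O+RT.apply([.02,.028,.065])),proj(c,O+RT.apply([.02,-.052,.065])))"
```

```text
t 7.9 tray [-88.05  -9.86 136.85] F [0.21 0.25 0.9 ] w 0.0515  toolx [1.    0.    0.002]  z [ 0.002 -0.    -1.   ]
lin [133.4  -0.6  13.9] turn [ 0.0032 -0.0094  0.0006]
lin [132.7  -0.8  91.9] turn [ 0.0032 -0.0094  0.0006]
[275.13330797  77.81594486] [377.48304092  77.80492897]
```

View pics/w6.png

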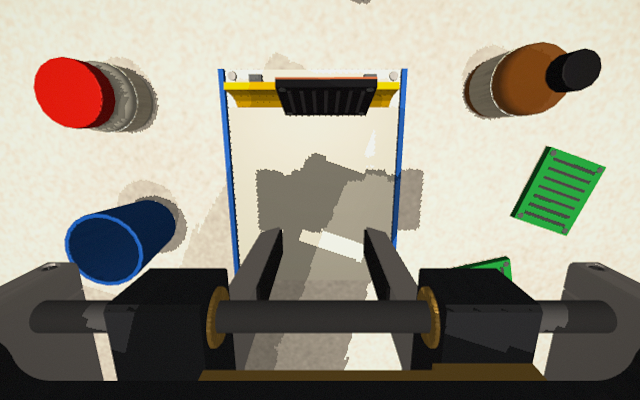

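The plate stands by itself, its upper edge at row 78 as predicted. Going over and behind it.

play_rows([
  {"claw": 0.55, "linear": [25, 0, 0], "turn": [0, 0, 0]},
  {"claw": 0.55, "linear": [60, 0, 0], "turn": [0, 0, 0]},
  {"claw": 0.55, "linear": [95, 0, 0], "turn": [0, 0, 0]},
  {"claw": 0.55, "linear": [120, 0, 0], "turn": [0, 0, 0]},
  {"claw": 0.55, "linear": [133, 0, 10], "turn": [0, 0, 0]},
  {"claw": 0.55, "linear": [134, 0, 30], "turn": [0, 0, 0]},
  {"claw": 0.55, "linear": [134, 0, 45], "turn": [0, 0, 0]},
  {"claw": 0.55, "linear": [134, 0, 50], "turn": [0, 0, 0]},
])

```text
time_s: 8.95
ee_pos: [0.6161, 0.0661, 0.0924]
eef_rot: [3.139, -0.007, 0.34]
force: [0.5, 0.3, -0.3]
grip_width: 0.0519
```

```bash
python3 -c "
from h import *
where()
goto(46,-10,54)"
```

```text
t 8.95 tray [ 47.83 -10.65  92.38] F [ 0.59  0.15 -0.31] w 0.0519  toolx [1.    0.    0.007]  z [ 0.007 -0.003 -1.   ]
lin [-2.1 -0.7 38.4] turn [ 0.0026 -0.0074  0.0003]
```

play_rows([
  {"claw": 0.55, "linear": [0, -0.7, 10], "turn": [0.0026, -0.0074, 0]},
  {"claw": 0.55, "linear": [-1, -0.7, 22], "turn": [0.0026, -0.0074, 0]},
  {"claw": 0.55, "linear": [-2, -0.7, 32], "turn": [0.0026, -0.0074, 0]},
  {"claw": 0.55, "linear": [-2, -0.7, 37], "turn": [0.0026, -0.0074, 0]},
  {"claw": 0.55, "linear": [-2, -0.7, 38.4], "turn": [0.0026, -0.0074, 0]},
])

```text
time_s: 9.57
ee_pos: [0.6143, 0.0661, 0.0537]
eef_rot: [-3.142, 0.0, 0.34]
force: [-1.0, 0.1, 0.4]
grip_width: 0.0517
```

```bash
python3 -c "
from h import *
where()
c=cam('wrist',get_obs());cv2.imwrite('pics/w7.png',vision.camera('wrist'))
im=vision.camera('scene');cv2.imwrite('pics/s7.png',cv2.resize(im[120:260,220:420],None,fx=4,fy=4,interpolation=cv2.INTER_CUBIC))
goto(28,-10,54);goto(0,-10,54)"
```

```text
t 9.575 tray [ 46.1  -10.07  53.75] F [-0.89  0.38  0.45] w 0.0517  toolx [ 1.  0. -0.]  z [-0.  0. -1.]
lin [-18.2  -0.1   0.1] turn [ 0.     -0.0002  0.0003]
lin [-46.2  -0.1   0.1] turn [ 0.     -0.0002  0.0003]
```

View pics/w7.png

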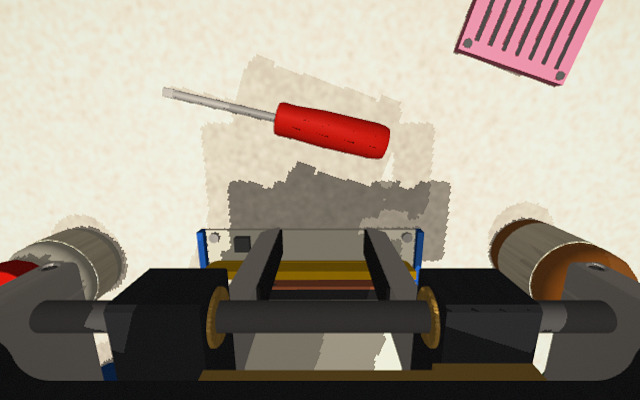

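View pics/s7.png

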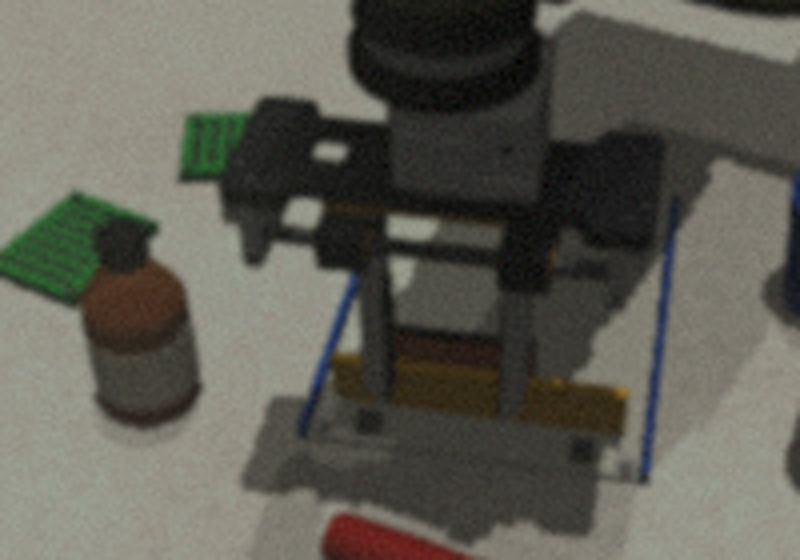

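The fingers are behind the plate's upper edge and above the stop, and the copper face is visible between them at row ~285. Now tip it back slowly.

play_rows([
  {"claw": 0.55, "linear": [-8, 0, 0], "turn": [0, 0, 0]},
  {"claw": 0.55, "linear": [-15, 0, 0], "turn": [0, 0, 0]},
  {"claw": 0.55, "linear": [-19, 0, 0], "turn": [0, 0, 0]},
  {"claw": 0.55, "linear": [-22, 0, 0], "turn": [0, 0, 0]},
  {"claw": 0.55, "linear": [-25, 0, 0], "turn": [0, 0, 0]},
  {"claw": 0.55, "linear": [-28, 0, 0], "turn": [0, 0, 0]},
  {"claw": 0.55, "linear": [-31, 0, 0], "turn": [0, 0, 0]},
  {"claw": 0.55, "linear": [-34, 0, 0], "turn": [0, 0, 0]},
])

```text
time_s: 10.68
ee_pos: [0.5822, 0.0547, 0.0541]
eef_rot: [3.142, -0.0, 0.34]
force: [0.9, 0.2, 0.5]
grip_width: 0.052
```

```bash
python3 -c "
from h import *
where()
c=cam('wrist',get_obs());cv2.imwrite('pics/w8.png',vision.camera('wrist'))
im=vision.camera('scene');cv2.imwrite('pics/s8.png',cv2.resize(im[120:260,220:420],None,fx=4,fy=4,interpolation=cv2.INTER_CUBIC))"
```

```text
t 10.675 tray [ 12.05 -10.08  54.07] F [ 0.89 -0.15  0.5 ] w 0.052  toolx [1. 0. 0.]  z [ 0. -0. -1.]
```

View pics/w8.png

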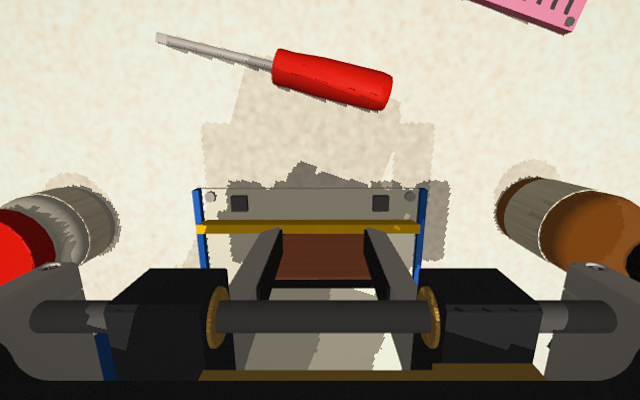

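View pics/s8.png

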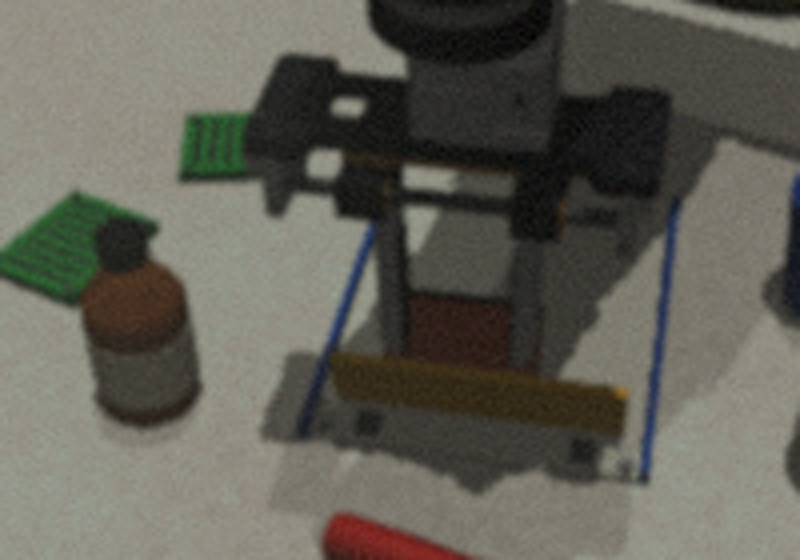

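The plate is moving towards vertical, with more copper in view. Continue past the balance point.

play_rows([
  {"claw": 0.55, "linear": [-3, 0, 0], "turn": [0, 0, 0]},
  {"claw": 0.55, "linear": [-6, 0, 0], "turn": [0, 0, 0]},
  {"claw": 0.55, "linear": [-9, 0, 0], "turn": [0, 0, 0]},
  {"claw": 0.55, "linear": [-12, 0, 0], "turn": [0, 0, 0]},
  {"claw": 0.55, "linear": [-15, 0, 0], "turn": [0, 0, 0]},
  {"claw": 0.55, "linear": [-18, 0, 0], "turn": [0, 0, 0]},
  {"claw": 0.55, "linear": [-21, 0, 0], "turn": [0, 0, 0]},
  {"claw": 0.55, "linear": [-21, 0, 0], "turn": [0, 0, 0]},
])

```text
time_s: 11.78
ee_pos: [0.5623, 0.0476, 0.0542]
eef_rot: [3.142, -0.0, 0.34]
force: [0.5, 0.9, 0.5]
grip_width: 0.0516
```

```bash
python3 -c "
from h import *
where()
c=cam('wrist',get_obs());cv2.imwrite('pics/w9.png',vision.camera('wrist'))
im=vision.camera('scene');cv2.imwrite('pics/s9.png',cv2.resize(im[120:260,220:420],None,fx=4,fy=4,interpolation=cv2.INTER_CUBIC))"
```

```text
t 11.775 tray [ -9.14 -10.14  54.15] F [0.78 0.67 0.51] w 0.0516  toolx [1. 0. 0.]  z [ 0. -0. -1.]
```

View pics/w9.png

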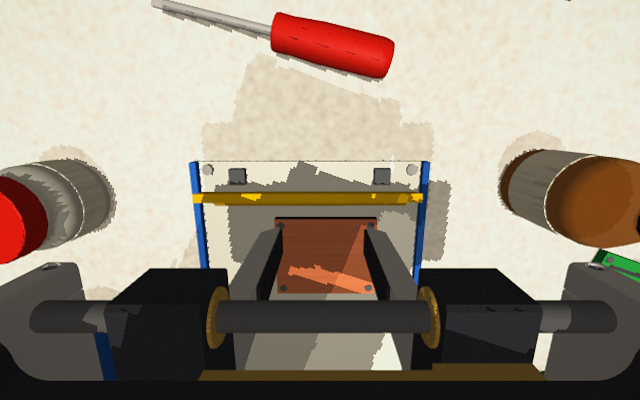

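View pics/s9.png

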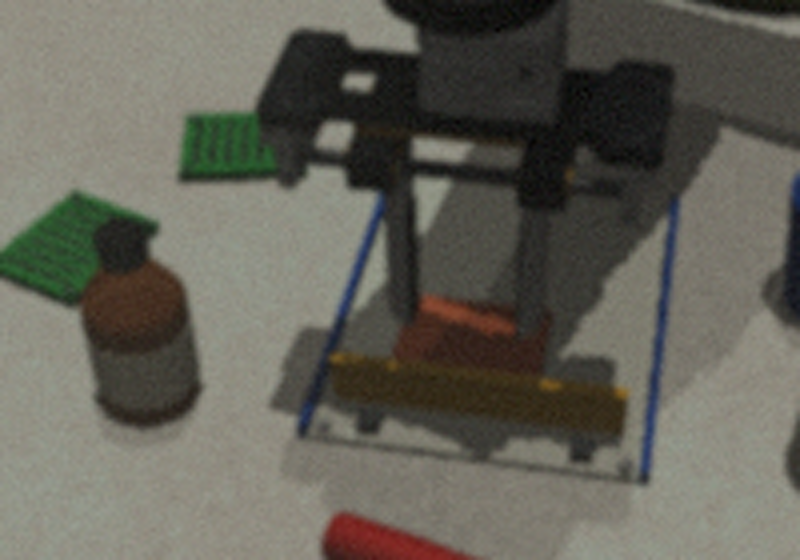

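The plate appears to lie copper face up: its four corner studs are at (280,226), (371,226), (283,288) and (368,288). I'll raise the arm straight up and measure.

play_rows([
  {"claw": 0.55, "linear": [0, 0, -20], "turn": [0, 0, 0]},
  {"claw": 0.55, "linear": [0, 0, -60], "turn": [0, 0, 0]},
  {"claw": 0.55, "linear": [-30, 0, -100], "turn": [0, 0, 0]},
  {"claw": 0.55, "linear": [-70, 0, -115], "turn": [0, 0, 0]},
  {"claw": 0.55, "linear": [-110, 0, -115], "turn": [0, 0, 0]},
  {"claw": 0.55, "linear": [-140, 0, -115], "turn": [0, 0, 0]},
  {"claw": 0.55, "linear": [-140, 0, -115], "turn": [0, 0, 0]},
  {"claw": 0.55, "linear": [-140, 0, -115], "turn": [0, 0, 0]},
])

```text
time_s: 12.88
ee_pos: [0.4311, 0.0011, 0.1694]
eef_rot: [3.141, -0.001, 0.34]
force: [0.4, 0.1, -1.2]
grip_width: 0.0515
```

```bash
python3 - <<'E'
from h import *
where()
c=cam('wrist',get_obs());im=vision.camera('wrist');cv2.imwrite('pics/w10.png',im)
hsv=cv2.cvtColor(im,cv2.COLOR_BGR2HSV); m=cv2.inRange(hsv,(2,90,40),(16,255,255)); m[:, :220]=0; m[:,410:]=0; m[260:]=0
k=max(cv2.findContours(m,0,2)[0],key=cv2.contourArea)
b=cv2.boxPoints(cv2.minAreaRect(k)); q=cv2.approxPolyDP(k,5,True)[:,0]; print(q.tolist())
w=np.array([RT.inv().apply(ray(c,p,.012)-O)*1000 for p in b]); print(w.round(1),w.mean(0).round(1))
im=vision.camera('scene');cv2.imwrite('pics/s10.png',im)
E
```

```text
t 12.875 tray [-148.33  -10.32  169.43] F [ 0.36 -0.05 -1.18] w 0.0515  toolx [1.    0.    0.001]  z [ 0.001 -0.    -1.   ]
[[286, 57], [288, 120], [361, 120], [363, 57]]
[[-71.2  30.1  12. ]
 [ -7.6  28.2  12. ]
 [ -7.6 -51.1  12. ]
 [-71.2 -53.3  12. ]] [-39.4 -11.5  12. ]
```

View pics/w10.png

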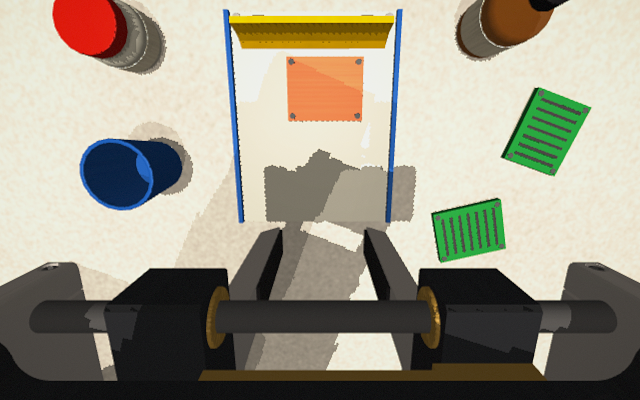

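View pics/s10.png

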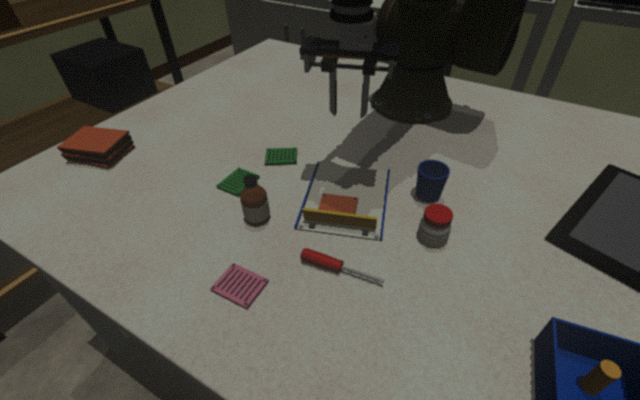

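The plate lies flat with its copper face up. It measures 63.6 x about 80 mm at the 12 mm plane, with its centre at (−39,−11.5) mm. The other objects are at the same pixels as at the start, and the arm is clear.

```bash
python3 -c "
from station import hand_in
print(hand_in())"
```

```text
the job is handed in; nothing more can be done
None
```

The plate now lies flat on the tray with its copper face up. I handed the job in at about 13 s of the 48 s allowed.

- **Pushing up:** I pushed the near edge with two spread fingertips until the plate rode up and leaned on the stop. It stayed there by itself when I backed off. Its upper edge was at tray x ≈ 20 mm and z ≈ 65 mm, which matches the expected 72° lean.
- **Tipping back:** I reached over and behind the upper edge and tipped it back towards the open side. I never gripped or lifted it, and the wrist forces I read between moves stayed at about 1 N, close to the sensor noise.
- **Final position:** The last wrist view puts the plate's centre at tray x ≈ −39 mm, y ≈ −11 mm. The outline measured 63.6 × 80 mm at the height expected for a flat plate.
- **Other objects:** The bottle, cup, jar and screwdriver looked unmoved by eye in the last scene view. The arm was well clear at hand-in.

No check failed. The only disagreement was that the stop's foot line came out 0 to 2 mm apart between views, which is within the camera calibration.

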